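Open the push-catch cupboard with a fingertip

TASK

Open the small cupboard with the blue door, which has no handle: with the fingertips press the door in at its free (right-hand) edge until the push catch lets go and, as you draw back, the door springs ajar; then reach behind the door and push it wide open, about square to the cupboard front or beyond. Work gently and grip nothing: the door is only pushed, never pinched or forced. Keep the yellow door shut, and leave the wooden knob inside the cupboard, the tin, the tape measure, the oil can, the wheel cap and the spanner where they are.

Things in the scene. Friction and masses are not known exactly. Their poses are not given: they have to be found in the camera images.
- blue_cupboard: Small grey steel cupboard with a blue door, 140 deep x 172 wide x 170 mm high, fixed to the table. Origin: centre of its underside. The door closes its front along its own -x, outer face 75 mm from the origin; hinge at its +y side (the left, seen from the robot); z up. The cupboard to open; it may stand left or right of its yellow twin.
- yellow_cupboard: Small grey steel cupboard with a yellow door, 140 deep x 172 wide x 170 mm high, fixed to the table. Origin: centre of its underside. The door closes its front along its own -x, outer face 75 mm from the origin; hinge at its +y side (the left, seen from the robot); z up. Its catch works the same way; it must stay shut.
- blue_door (a joint): Hinge, rad: 0 shut, caught; negative pressed in (stop -0.045); 1.57 square to the front; stop 1.9. The catch lets go at about -0.03 (4 to 5 mm at the press mark, 2 to 4 N there). When the press ends a spring pushes the door to about 0.6; draw back 120 mm or more to let it swing. Beyond that it is only damped and stays where left. It does not catch again.
- yellow_door (a joint): Hinge of the yellow door, rad, same meaning; 0 shut.
- blue_door_press (a point): Centre of the round 28 mm press mark on the outer face of the blue door, near the upper free corner: 140 mm from the hinge line, 142 mm above the table, 28 mm below the cupboard's top. Moves with the door; its x points into the door, y to the hinge, z up.
- blue_door_hinge (a point): Point on the blue door's vertical hinge line (left front corner, in the plane of the outer face), 142 mm above the table. The door is 168 mm wide, 164 mm high (6 to 170 mm above the table), 10 mm thick and covers the whole front, with an 8 mm gap behind it when shut. Axes as the door's.
- blue_door_hook (a point): Steel latch arm on the inner face of the blue door: sticks out 32 mm, 118 mm from the hinge line, 45 to 62 mm above the table (this point: its root). Push the door from behind above it: 80 to 160 mm from the hinge line and over 70 mm above the table the inner face is clear.
- blue_plunger_tip (a point): Tip of the white spring plunger that pushes the blue door ajar: meets the inner face 55 mm from the hinge line, 100 mm above the table; sprung out it reaches about 33 mm in front of the cupboard body.
- stored_knob: Dark wooden bed knob, 50 mm across, 53 mm tall, standing loose on the floor of the blue cupboard, at the back; hidden until the door opens. Origin: centre of its underside.
- oil_can: Red oil can with a long upright spout, 70 mm across, 150 mm tall; stands at the right. Origin: centre of its underside. Loose; leave it alone.
- bolt_tin: Small open grey tin, 60 mm across, 45 mm tall; stands on top of the yellow cupboard. Origin: centre of its underside. Loose; leave it alone.
- tape_measure: Yellow tape measure, 66x76x34 mm, at the left. Origin: centre of its underside. Loose; leave it alone.
- chrome_cap: White and chrome wheel-centre cap, 100 mm across, 63 mm tall, at the left. Origin: centre of its underside. Loose; leave it alone.
- spanner: Bright open-ended spanner, 22x170x6 mm, lying at the right. Origin: centre of its underside. Loose; leave it alone.

How it is judged:
By the outcome, as a careful person would: the job done as asked, in the order asked, and still so for the second after the job is handed in, with the robot touching nothing.
It also fails if it takes over 64 s, if anything falls off the work surface, if the arm or the gripper's body presses on something with over 40 N, if the wrist force passes 120 N, or if a joint passes its speed limit or range.

ROBOT

A 7-joint arm with a two-finger parallel gripper is mounted at the origin on a cart in front of the work surface, level with it; the furniture and walls round the work are solid. World frame = base frame: x ahead of the robot, y to its left, z up, the work surface at z = 0. Lengths are in m, angles in rad, forces in N, time in s.
With the tool pointing down it reaches from about 0.4 to 0.925 m from the base axis. Payload 5.6 kg.
Tool frame: the origin (TCP) lies midway between the tips of the shut fingers; the grasp point (between the pads) lies 19 mm behind it; z points along the fingers, y is the line along which they close (so a half turn about z gives the same grasp; the last joint's range is limited). The gripper opens to 85 mm and grips with 20 to 120 N. Pads are 22 mm wide; open, the fingers measure 114 mm over their backs; the gripper's body (76 mm by 85 mm) begins 54 mm behind the grasp point. The pads swing forward as they close: fully open they stand 13 mm farther back than shut.
Start: joints at [-1.245, 0.468, -0.012, 1.603, 0.006, 1.071, -0.056], TCP at [0.234, 0.606, 0.231] pointing down, gripper open.
Joint ranges: [-2.53, 2.53], [-0.31, 2.02], [-1.57, 1.55], [0.28, 2.44], [-1.29, 4.43], [0.15, 1.84], [-2.92, 2.92]. Speed limits (rad/s): [2.57, 2.57, 3.14, 3.14, 3.14, 3.14, 3.14].

INTERFACE

Orientations are given as [roll, pitch, yaw] about the fixed x, y, z axes, in that order (R = Rz(yaw) Ry(pitch) Rx(roll)).
In Python, from station import monitor, eyes, job_done gives the robot as it stands.
- The arm moves only by the tool play_rows, never from a script. Its argument "commands" is a list of rows, each an object of numbers: "tx", "ty", "tz": the shift along the world's x, y, z in mm; "wx", "wy", "wz": the turn, a rotation vector about the world's x, y, z in rad. In form: [{"tx": .., "ty": .., "tz": .., "wx": .., "wy": .., "wz": ..}, ...]. A call has exactly 8 rows; each row shifts and turns the commanded pose from where the row before left it; what a row does not reach is not made up. A row lasts 1/10 s, in which the tool goes at most 50 mm and 8.59 degrees, less where a joint would pass 70% of its speed; a pose out of reach is approached as far as the arm can. A call is refused whole if a number of a shift passes 50 or a number of a turn 0.15, either way. A call with a gripper value outside its range is refused whole. "grip" is the opening, from -1 (shut) to 1 (fully open), so that 0 is half open, set as the call begins (left out, the last holds). The fingers move at their own pace and stop on an object; "force" is the grip in N (left out, the last holds). Time passes only in rows, so rows that do not move let the fingers close, or fill a call up. It gives the time, the measured TCP pose, the force, the opening and the grip force at its end, in the units of the state.
- monitor.read_state(): the state, without advancing time (a new reading comes with each control period).
- eyes.grab_frame(name): name is "side" or "top" or "wrist"; returns (picture, depth): 480x640x3 uint8, red, green, blue; 480x640 float32, m along the optical axis (not along the pixel's ray), 0 where there is no reading.
- eyes.get_calibration(name): a dict with "mtx" (3x3 intrinsics, pixels), "R" (3x3) and "t" (3): a world point X has camera coordinates R X + t. Camera axes: x right, y down, z forward; pixel columns grow to the right and rows downward; lengths in m; the calibration is good to about 2 mm. A picture is of the moment at which its call begins: read the wrist's pose just before it. get_calibration takes no time and is no camera call; for the wrist camera it gives the pose at the moment of the call.
- job_done(): hands the job in; it is judged then, once.
The state is a dict: "time_s": time; "joint_pos": joint angles; "dq": joint speeds; "effort": joint torques, N m; "position": TCP position; "tool_rot": TCP orientation; "contact_force": force on the tool from outside, world axes, zero at the start; "moment": the same for the moment, N m; "gripper_width": opening from 0.0 (shut) to 1.0 (fully open); "finger_force": force on a finger pad.
Only numpy, scipy, OpenCV 4.12 (cv2) and the standard library are available. Lean on these libraries where they do the work, as an engineer would, in place of code of your own. Each camera call takes 0.05 s, during which the arm holds its last target. There are 200 camera calls.

## Working session

There is one attempt and no reset: what is moved stays moved. The work goes in short steps, Python scripts to look and compute and a tool call to move; the robot and the scene stay as the last step left them, time stands still between calls to the robot, and variables do not carry over. Pictures are saved under pics/ and viewed, at most 10 in all, crops included, and the job is handed in when it is done.

Besides the shell and the picture viewer there is one more tool, called after ">>>" as name(argument=value, ...), one argument or row to a line, values as JSON. play_rows: Moves the arm, as the interface text tells. Its arguments: {"type":"object","properties":{"commands":{"type":"array","items":{"type":"object","properties":{"tx":{"type":"number"},"ty":{"type":"number"},"tz":{"type":"number"},"wx":{"type":"number"},"wy":{"type":"number"},"wz":{"type":"number"}}}},"grip":{"type":"number"},"force":{"type":"number"}},"required":["commands"]}

```bash
mkdir -p pics
cat > h.py <<'E'
import numpy as np, cv2
from station import monitor, eyes, job_done
def grab(n,save=None):
    c=eyes.get_calibration(n); p,d=eyes.grab_frame(n)
    if save: cv2.imwrite('pics/'+save,cv2.cvtColor(p,cv2.COLOR_RGB2BGR))
    return p,d,{k:np.array(v) for k,v in c.items()}
def cloud(d,c):
    v,u=np.mgrid[:480,:640]; m=c['mtx']
    P=np.stack([(u-m[0,2])/m[0,0]*d,(v-m[1,2])/m[1,1]*d,d],-1)
    return (P-c['t'].reshape(3))@c['R']
E
python3 - <<'E'
from h import *
ims=[]
for n in ['side','top']:
    p,d,c=grab(n); np.savez(f'{n}.npz',p=p,d=d,**c); ims.append(p)
    X=cloud(d,c); hsv=cv2.cvtColor(p,cv2.COLOR_RGB2HSV)
    print(n,'cam',-c['R'].T@c['t'].reshape(3))
    for nm,lo,hi in [('blue',(95,100,40),(130,255,255)),('yel',(20,110,80),(35,255,255)),('red',(0,150,60),(8,255,255))]:
        m=cv2.inRange(hsv,lo,hi); k,l,s,ce=cv2.connectedComponentsWithStats(m)
        for i in range(1,k):
            if s[i,4]>150:
                Q=X[(l==i)&(d>0)]; 
                if len(Q): print(nm,s[i],np.percentile(Q,[2,50,98],axis=0).round(3).tolist())
cv2.imwrite('pics/a.png',cv2.resize(cv2.cvtColor(np.vstack(ims),cv2.COLOR_RGB2BGR),(400,600)))
cv2.imwrite('pics/side.png',cv2.cvtColor(ims[0],cv2.COLOR_RGB2BGR));cv2.imwrite('pics/top.png',cv2.cvtColor(ims[1],cv2.COLOR_RGB2BGR))
s=monitor.read_state();print(s)
E
```

```text
side cam [1.1899271  0.45203964 0.99952466]
blue [ 294  126   51   57 1019] [[0.208, -0.239, 0.012], [0.331, -0.168, 0.07], [0.341, -0.141, 0.118]]
blue [322 231  66  78 498] [[0.602, 0.042, 0.034], [0.61, 0.142, 0.17], [0.616, 0.203, 0.174]]
yel [588 134  35  15 219] [[-0.207, 0.432, 0.066], [-0.191, 0.47, 0.079], [-0.181, 0.519, 0.087]]
yel [242 181  63  71 445] [[0.568, -0.212, 0.012], [0.576, -0.092, 0.169], [0.582, -0.049, 0.174]]
yel [ 44 293  22  21 198] [[1.023, -0.413, 0.078], [1.04, -0.386, 0.081], [1.057, -0.363, 0.085]]
yel [441 305  32  32 547] [[0.522, 0.329, 0.007], [0.57, 0.366, 0.032], [0.588, 0.396, 0.036]]
yel [560 443  37  37 538] [[0.69, 0.646, 0.012], [0.713, 0.678, 0.023], [0.731, 0.708, 0.029]]
red [342  67  61  66 590] [[-1.346, -0.73, -0.734], [-0.994, -0.723, -0.69], [-0.711, -0.714, -0.649]]
red [566  83  74  26 482] [[-1.743, 0.189, -0.7], [-1.722, 0.4, -0.671], [-1.703, 0.564, -0.643]]
red [183 180  27  46 689] [[0.612, -0.376, 0.013], [0.645, -0.346, 0.062], [0.666, -0.327, 0.13]]
red [572 369  68  29 210] [[0.51, 0.618, 0.017], [0.522, 0.682, 0.02], [0
[... 814 characters left out ...]
ray([-1.24501483,  0.46832169, -0.01163082,  1.60353909,  0.00599274,
        1.07138099, -0.05629288]), 'dq': array([-6.24495038e-04, -1.69063564e-03,  2.16526378e-04, -2.06658911e-03,
        9.02526465e-05, -1.41466709e-03, -5.44863929e-04]), 'effort': array([ 9.71166155e-04, -5.33518660e+01,  2.15308584e-02, -2.51964498e+01,
        1.15015716e-02,  4.23277728e-03, -2.00304711e-06]), 'position': array([0.23417376, 0.60581306, 0.23040931]), 'tool_rot': array([-3.13998123e+00,  9.70359260e-05,  2.77277545e+00]), 'contact_force': array([ 0.40827023, -0.16688533, -0.04968664]), 'moment': array([-0.01334879,  0.07738559,  0.01884797]), 'finger_force': 0.0, 'gripper_width': 1.0006107053433932}
```

View pics/side.png

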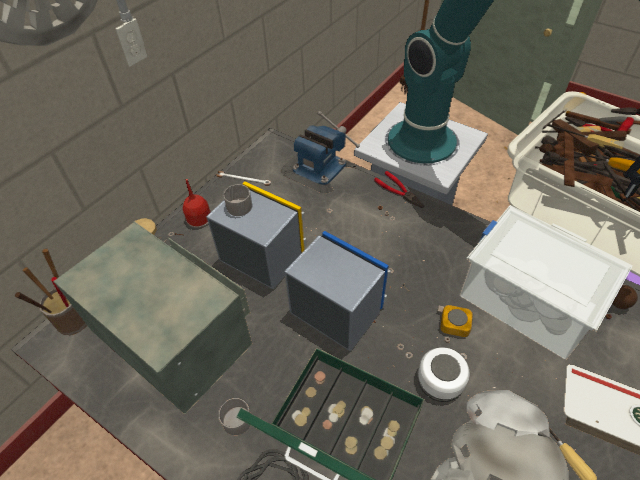

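View pics/top.png

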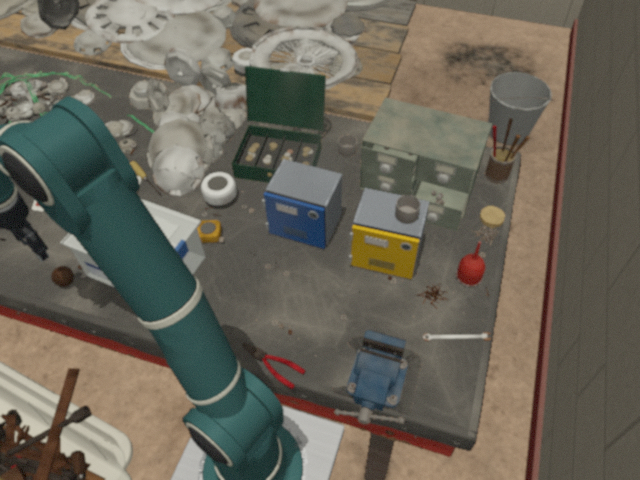

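The side view shows blue at px (335,270), left of yellow at (255,235). The top view shows the blue door at px (300,220), with clear space in front and about 90 mm between the two cupboards. Next I'll measure the door's plane and edges.

```bash
cat > m.py <<'E'
from h import *
def load(n): z=np.load(n+'.npz'); return z['p'],z['d'],z
for nm,lo,hi in [('blue',(95,100,40),(130,255,255)),('yel',(20,110,80),(35,255,255))]:
    p,d,c=load('top');X=cloud(d,c);hsv=cv2.cvtColor(p,cv2.COLOR_RGB2HSV)
    m=cv2.inRange(hsv,lo,hi);k,l,s,ce=cv2.connectedComponentsWithStats(m)
    i=1+np.argmax(s[1:,4]); Q=X[(cv2.erode((l==i).astype('u1'),np.ones((3,3)))>0)&(d>0)]
    Q=Q[(Q[:,2]>.02)&(Q[:,2]<.155)]
    f=lambda Q:np.linalg.lstsq(np.c_[Q[:,1],Q[:,2],np.ones(len(Q))],Q[:,0],rcond=None)[0]
    a=f(Q); r=Q[:,0]-np.c_[Q[:,1],Q[:,2],np.ones(len(Q))]@a; Q=Q[abs(r)<.006];a=f(Q)
    print(nm,'x=%.4f y + %.4f z + %.4f'%tuple(a),'n',len(Q))
    # silhouette: min quad of contour cast onto the plane x=ay+b
    cn=max(cv2.findContours((l==i).astype('u1'),0,1)[0],key=cv2.contourArea)
    q=cv2.approxPolyDP(cv2.convexHull(cn),6,True)[:,0]
    C=-c['R'].T@c['t'].reshape(3)
    for u,v in q:
        w=c['R'].T@np.linalg.inv(c['mtx'])@[u,v,1.]; n=np.array([1,-a[0],-a[1]]);t=(a[2]-n@C)/(n@w); print((u,v),(C+t*w).round(4))
    # top face points both views
    for n in ['top','side']:
        p2,d2,c2=load(n);X2=cloud(d2,c2).reshape(-1,3)[d2.ravel()>0]
        y0=.12 if nm=='blue' else -.13
        T=X2[(abs(X2[:,2]-.17)<.006)&(abs(X2[:,1]-y0)<.12)&(X2[:,0]>.55)&(X2[:,0]<.8)]
        r=cv2.minAreaRect(T[:,:2].astype('f4')*1000); print(n,'topface mm',r)
p,d,c=load('top');X=cloud(d,c)[d>0]
p,d,c=load('side');X=np.r_[X,cloud(d,c)[d>0]]
B=X[(X[:,1]>.3)&(X[:,0]>.2)&(X[:,0]<.5)&(X[:,1]<.6)&(X[:,2]<.2)];print('bin',np.percentile(B,[1,99],axis=0))
E
python3 m.py
```

```text
blue x=0.0414 y + 0.0006 z + 0.5988 n 1044
(np.int32(264), np.int32(193)) [0.6072 0.2016 0.1753]
(np.int32(323), np.int32(207)) [0.6004 0.0372 0.1836]
(np.int32(324), np.int32(247)) [0.6003 0.0372 0.0156]
(np.int32(271), np.int32(232)) [0.6069 0.197  0.014 ]
top topface mm ((672.4369506835938, 119.19488525390625), (174.69752502441406, 148.83494567871094), 86.91333770751953)
side topface mm ((671.7813110351562, 116.93889617919922), (173.39698791503906, 143.01914978027344), 88.34245300292969)
yel x=-0.0274 y + -0.0010 z + 0.5688 n 1595
(np.int32(352), np.int32(225)) [ 0.57   -0.0483  0.1785]
(np.int32(418), np.int32(238)) [ 0.5745 -0.213   0.184 ]
(np.int32(411), np.int32(278)) [ 0.5747 -0.2141  0.0114]
(np.int32(351), np.int32(265)) [ 0.5702 -0.0496  0.0072]
top topface mm ((640.4989624023438, -128.7261199951172), (147.0001983642578, 173.67201232910156), 0.7128942608833313)
side topface mm ((640.4375610351562, -131.15084838867188), (143.43093872070312, 174.27247619628906), 1.256919503211975)
bin [[ 0.20127472  0.30490466 -0.75411382]
 [ 0.49916001  0.59732875  0.16468181]]
```

Fits are consistent: the door is 165 mm wide, its top is at about 0.17 and its yaw is about -0.04. The hinge is near (0.607, 0.202) and the press mark near (0.6015, 0.062, 0.142). Moving over with the gripper shut.

>>> play_rows(
  commands=[
    {"tx":17,"ty":-34,"tz":5,"wz":0.023},
    {"tx":17,"ty":-34,"tz":5,"wz":0.023},
    {"tx":17,"ty":-34,"tz":5,"wz":0.023},
    {"tx":17,"ty":-34,"tz":5,"wz":0.023},
    {"tx":17,"ty":-34,"wz":0.023},
    {"tx":17,"ty":-34,"wz":0.023},
    {"tx":17,"ty":-34,"wz":0.023},
    {"tx":17,"ty":-34,"wz":0.023},
  ],
  grip=-1,
)

```text
schema error: expected keys tx, ty, tz, wx, wy, wz
```

>>> play_rows(
  commands=[
    {"tx":17,"ty":-34,"wz":0.021},
    {"tx":17,"ty":-34,"wz":0.021},
    {"tx":17,"ty":-34,"wz":0.021},
    {"tx":17,"ty":-34,"wz":0.021},
    {"tx":17,"ty":-34,"wz":0.021},
    {"tx":17,"ty":-34,"wz":0.02},
    {"tx":17,"ty":-34,"wz":0.02},
    {"tx":17,"ty":-34,"wz":0.0},
  ],
)

```text
schema error: expected keys tx, ty, tz, wx, wy, wz
```

>>> play_rows(
  commands=[
    {"tz":-10,"wy":-0.08},
    {"tz":-15,"wy":-0.08},
    {"tz":-15,"wy":-0.08},
    {"tz":-15,"wy":-0.08},
    {"tz":-15,"wy":-0.08},
    {"tz":-15,"wy":-0.08},
    {"tz":-5,"wy":-0.08},
    {},
  ],
)

```text
schema error: expected keys tx, ty, tz, wx, wy, wz
```

>>> play_rows(
  commands=[
    {"tx":17,"ty":-34,"tz":5,"wx":0,"wy":0,"wz":0.023},
    {"tx":17,"ty":-34,"tz":5,"wx":0,"wy":0,"wz":0.023},
    {"tx":17,"ty":-34,"tz":5,"wx":0,"wy":0,"wz":0.023},
    {"tx":17,"ty":-34,"tz":5,"wx":0,"wy":0,"wz":0.023},
    {"tx":17,"ty":-34,"tz":0,"wx":0,"wy":0,"wz":0.023},
    {"tx":17,"ty":-34,"tz":0,"wx":0,"wy":0,"wz":0.023},
    {"tx":17,"ty":-34,"tz":0,"wx":0,"wy":0,"wz":0.023},
    {"tx":17,"ty":-34,"tz":0,"wx":0,"wy":0,"wz":0.023},
  ],
  grip=-1,
)

```text
time_s: 0.9
position: [0.3707, 0.3326, 0.2511]
tool_rot: [-3.141, -0.0, 2.958]
contact_force: [1.1, 0.0, -0.5]
gripper_width: -0.003
finger_force: 0.0
```

>>> play_rows(
  commands=[
    {"tx":17,"ty":-34,"tz":0,"wx":0,"wy":0,"wz":0.021},
    {"tx":17,"ty":-34,"tz":0,"wx":0,"wy":0,"wz":0.021},
    {"tx":17,"ty":-34,"tz":0,"wx":0,"wy":0,"wz":0.021},
    {"tx":17,"ty":-34,"tz":0,"wx":0,"wy":0,"wz":0.021},
    {"tx":17,"ty":-34,"tz":0,"wx":0,"wy":0,"wz":0.021},
    {"tx":17,"ty":-34,"tz":0,"wx":0,"wy":0,"wz":0.02},
    {"tx":17,"ty":-34,"tz":0,"wx":0,"wy":0,"wz":0.02},
    {"tx":17,"ty":-34,"tz":0,"wx":0,"wy":0,"wz":0},
  ],
)

```text
time_s: 1.7
position: [0.5066, 0.0608, 0.2511]
tool_rot: [3.142, -0.0, 3.102]
contact_force: [1.1, 1.4, -0.7]
gripper_width: 0.004
finger_force: 0.0
```

>>> play_rows(
  commands=[
    {"tx":0,"ty":0,"tz":-10,"wx":0,"wy":-0.08,"wz":0},
    {"tx":0,"ty":0,"tz":-15,"wx":0,"wy":-0.08,"wz":0},
    {"tx":0,"ty":0,"tz":-15,"wx":0,"wy":-0.08,"wz":0},
    {"tx":0,"ty":0,"tz":-15,"wx":0,"wy":-0.08,"wz":0},
    {"tx":0,"ty":0,"tz":-15,"wx":0,"wy":-0.08,"wz":0},
    {"tx":0,"ty":0,"tz":-15,"wx":0,"wy":-0.08,"wz":0},
    {"tx":0,"ty":0,"tz":-5,"wx":0,"wy":-0.08,"wz":0},
    {"tx":0,"ty":0,"tz":0,"wx":0,"wy":0,"wz":0},
  ],
)

```text
time_s: 2.5
position: [0.5041, 0.0579, 0.1626]
tool_rot: [3.138, 0.492, 3.1]
contact_force: [0.8, -0.2, 0.7]
gripper_width: -0.002
finger_force: 0.0
```

>>> play_rows(
  commands=[
    {"tx":8,"ty":1,"tz":-8,"wx":0,"wy":0,"wz":0},
    {"tx":10,"ty":1,"tz":-8,"wx":0,"wy":0,"wz":0},
    {"tx":15,"ty":1,"tz":-8,"wx":0,"wy":0,"wz":0},
    {"tx":15,"ty":0,"tz":-3,"wx":0,"wy":0,"wz":0},
    {"tx":15,"ty":0,"tz":0,"wx":0,"wy":0,"wz":0},
    {"tx":10,"ty":0,"tz":0,"wx":0,"wy":0,"wz":0},
    {"tx":3,"ty":0,"tz":0,"wx":0,"wy":0,"wz":0},
    {"tx":0,"ty":0,"tz":0,"wx":0,"wy":0,"wz":0},
  ],
)

```text
time_s: 3.3
position: [0.582, 0.0599, 0.137]
tool_rot: [3.136, 0.495, 3.095]
contact_force: [0.6, -0.1, 0.1]
gripper_width: 0.005
finger_force: 0.0
```

Run:
```python
from h import *
s=monitor.read_state();print(s['position'],s['tool_rot'],s['contact_force'],s['joint_pos'])
a,_,_=grab('top');b,_,_=grab('wrist')
im=np.hstack([cv2.resize(a[150:300,200:400],(400,300)),cv2.resize(b,(400,300))])
cv2.imwrite('pics/b.png',cv2.cvtColor(im,cv2.COLOR_RGB2BGR))
```

```text
[0.58199641 0.05985385 0.13702371] [3.13563715 0.49459145 3.0951488 ] [ 0.58623234 -0.10049055  0.07760457] [-0.24554425  0.32332758  0.02381913  2.20793181  0.72419301  0.17282093
  0.6122919 ]
```

View pics/b.png

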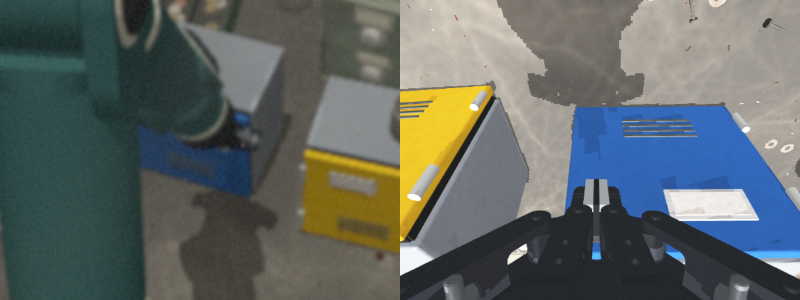

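The wrist view (upside down) shows the shut fingertips at about px (597,190), close to the blue door's free edge at about (570,190). The gripper is clear of the yellow cupboard. I'll press slowly.

>>> play_rows(
  commands=[
    {"tx":1,"ty":0,"tz":0,"wx":0,"wy":0,"wz":0},
    {"tx":1,"ty":0,"tz":0,"wx":0,"wy":0,"wz":0},
    {"tx":1,"ty":0,"tz":0,"wx":0,"wy":0,"wz":0},
    {"tx":1,"ty":0,"tz":0,"wx":0,"wy":0,"wz":0},
    {"tx":1,"ty":0,"tz":0,"wx":0,"wy":0,"wz":0},
    {"tx":1,"ty":0,"tz":0,"wx":0,"wy":0,"wz":0},
    {"tx":1,"ty":0,"tz":0,"wx":0,"wy":0,"wz":0},
    {"tx":1,"ty":0,"tz":0,"wx":0,"wy":0,"wz":0},
  ],
)

```text
time_s: 4.2
position: [0.5898, 0.0603, 0.1368]
tool_rot: [3.136, 0.494, 3.096]
contact_force: [-0.4, -0.0, -0.4]
gripper_width: -0.001
finger_force: 0.0
```

>>> play_rows(
  commands=[
    {"tx":1,"ty":0,"tz":0,"wx":0,"wy":0,"wz":0},
    {"tx":0.5,"ty":0,"tz":0,"wx":0,"wy":0,"wz":0},
    {"tx":0.5,"ty":0,"tz":0,"wx":0,"wy":0,"wz":0},
    {"tx":0.5,"ty":0,"tz":0,"wx":0,"wy":0,"wz":0},
    {"tx":0.5,"ty":0,"tz":0,"wx":0,"wy":0,"wz":0},
    {"tx":0.5,"ty":0,"tz":0,"wx":0,"wy":0,"wz":0},
    {"tx":0.5,"ty":0,"tz":0,"wx":0,"wy":0,"wz":0},
    {"tx":0,"ty":0,"tz":0,"wx":0,"wy":0,"wz":0},
  ],
)

```text
time_s: 5.0
position: [0.5936, 0.0602, 0.1368]
tool_rot: [3.136, 0.494, 3.096]
contact_force: [-1.8, -0.2, 0.7]
gripper_width: 0.004
finger_force: 0.8
```

Force is building. Continuing in small steps.

>>> play_rows(
  commands=[
    {"tx":0.5,"ty":0,"tz":0,"wx":0,"wy":0,"wz":0},
    {"tx":0.5,"ty":0,"tz":0,"wx":0,"wy":0,"wz":0},
    {"tx":0.5,"ty":0,"tz":0,"wx":0,"wy":0,"wz":0},
    {"tx":0.5,"ty":0,"tz":0,"wx":0,"wy":0,"wz":0},
    {"tx":0,"ty":0,"tz":0,"wx":0,"wy":0,"wz":0},
    {"tx":0,"ty":0,"tz":0,"wx":0,"wy":0,"wz":0},
    {"tx":0,"ty":0,"tz":0,"wx":0,"wy":0,"wz":0},
    {"tx":0,"ty":0,"tz":0,"wx":0,"wy":0,"wz":0},
  ],
)

```text
time_s: 5.8
position: [0.5957, 0.0603, 0.1368]
tool_rot: [3.136, 0.494, 3.096]
contact_force: [-0.6, -0.8, 0.4]
gripper_width: -0.003
finger_force: 0.8
```

>>> play_rows(
  commands=[
    {"tx":0.5,"ty":0,"tz":0,"wx":0,"wy":0,"wz":0},
    {"tx":0.5,"ty":0,"tz":0,"wx":0,"wy":0,"wz":0},
    {"tx":0,"ty":0,"tz":0,"wx":0,"wy":0,"wz":0},
    {"tx":0,"ty":0,"tz":0,"wx":0,"wy":0,"wz":0},
    {"tx":0,"ty":0,"tz":0,"wx":0,"wy":0,"wz":0},
    {"tx":0,"ty":0,"tz":0,"wx":0,"wy":0,"wz":0},
    {"tx":0,"ty":0,"tz":0,"wx":0,"wy":0,"wz":0},
    {"tx":0,"ty":0,"tz":0,"wx":0,"wy":0,"wz":0},
  ],
)

```text
time_s: 6.6
position: [0.5967, 0.0603, 0.1369]
tool_rot: [3.136, 0.494, 3.096]
contact_force: [-1.4, -0.6, 0.0]
gripper_width: -0.004
finger_force: 0.8
```

>>> play_rows(
  commands=[
    {"tx":0.5,"ty":0,"tz":0,"wx":0,"wy":0,"wz":0},
    {"tx":0.5,"ty":0,"tz":0,"wx":0,"wy":0,"wz":0},
    {"tx":0,"ty":0,"tz":0,"wx":0,"wy":0,"wz":0},
    {"tx":0,"ty":0,"tz":0,"wx":0,"wy":0,"wz":0},
    {"tx":0,"ty":0,"tz":0,"wx":0,"wy":0,"wz":0},
    {"tx":0,"ty":0,"tz":0,"wx":0,"wy":0,"wz":0},
    {"tx":0,"ty":0,"tz":0,"wx":0,"wy":0,"wz":0},
    {"tx":0,"ty":0,"tz":0,"wx":0,"wy":0,"wz":0},
  ],
)

```text
time_s: 7.4
position: [0.5977, 0.0603, 0.1369]
tool_rot: [3.136, 0.494, 3.096]
contact_force: [-2.3, -0.5, 0.7]
gripper_width: -0.001
finger_force: 0.9
```

```bash
cat > f.py <<'E'
from h import *
import sys
X=[]
F=[monitor.read_state()['contact_force']]
for i in range(4): eyes.grab_frame('side'); F.append(monitor.read_state()['contact_force'])
print(np.round(F,1).tolist(), monitor.read_state()['position'])
E
python3 f.py
```

```text
[[-2.3, -0.5, 0.7], [-2.2, -0.9, -0.1], [-1.9, -1.4, -0.2], [-1.7, -1.7, -0.0], [-1.5, -0.4, -0.2]] [0.59770768 0.06027938 0.13687596]
```

>>> play_rows(
  commands=[
    {"tx":0.5,"ty":0,"tz":0,"wx":0,"wy":0,"wz":0},
    {"tx":0.3,"ty":0,"tz":0,"wx":0,"wy":0,"wz":0},
    {"tx":0,"ty":0,"tz":0,"wx":0,"wy":0,"wz":0},
    {"tx":0,"ty":0,"tz":0,"wx":0,"wy":0,"wz":0},
    {"tx":0,"ty":0,"tz":0,"wx":0,"wy":0,"wz":0},
    {"tx":0,"ty":0,"tz":0,"wx":0,"wy":0,"wz":0},
    {"tx":0,"ty":0,"tz":0,"wx":0,"wy":0,"wz":0},
    {"tx":0,"ty":0,"tz":0,"wx":0,"wy":0,"wz":0},
  ],
)

```text
time_s: 8.4
position: [0.5983, 0.0602, 0.1367]
tool_rot: [3.136, 0.494, 3.096]
contact_force: [-4.5, -1.0, 1.7]
gripper_width: -0.001
finger_force: 2.4
```

```bash
python3 f.py
```

```text
[[-4.5, -1.0, 1.7], [-5.0, -1.0, 1.5], [-4.4, -1.3, 1.9], [-5.4, -0.3, 3.2], [-4.7, -0.7, 1.3]] [0.59834382 0.0602278  0.13676234]
```

The force jumped and the position lagged, so the door is at its stop and past the release point. Drawing back 140 mm.

>>> play_rows(
  commands=[
    {"tx":-5,"ty":0,"tz":0,"wx":0,"wy":0,"wz":0},
    {"tx":-20,"ty":0,"tz":0,"wx":0,"wy":0,"wz":0},
    {"tx":-25,"ty":0,"tz":5,"wx":0,"wy":0,"wz":0},
    {"tx":-25,"ty":0,"tz":10,"wx":0,"wy":0,"wz":0},
    {"tx":-25,"ty":0,"tz":15,"wx":0,"wy":0.05,"wz":0},
    {"tx":-25,"ty":0,"tz":20,"wx":0,"wy":0.07,"wz":0},
    {"tx":-25,"ty":-5,"tz":20,"wx":0,"wy":0.07,"wz":0},
    {"tx":0,"ty":-5,"tz":20,"wx":0,"wy":0.07,"wz":0},
  ],
)

```text
time_s: 9.4
position: [0.4464, 0.051, 0.2283]
tool_rot: [-3.136, 0.234, 3.103]
contact_force: [1.6, -0.9, -1.3]
gripper_width: 0.001
finger_force: 0.0
```

>>> play_rows(
  commands=[
    {"tx":0,"ty":-10,"tz":10,"wx":0,"wy":0.07,"wz":0},
    {"tx":0,"ty":-10,"tz":0,"wx":0,"wy":0.07,"wz":0},
    {"tx":0,"ty":-10,"tz":0,"wx":0,"wy":0.09,"wz":0},
    {"tx":0,"ty":-10,"tz":0,"wx":0,"wy":0,"wz":0},
    {"tx":0,"ty":-10,"tz":0,"wx":0,"wy":0,"wz":0},
    {"tx":0,"ty":-10,"tz":0,"wx":0,"wy":0,"wz":0},
    {"tx":0,"ty":0,"tz":0,"wx":0,"wy":0,"wz":0},
    {"tx":0,"ty":0,"tz":0,"wx":0,"wy":0,"wz":0},
  ],
)

```text
time_s: 10.2
position: [0.4482, -0.0097, 0.237]
tool_rot: [-3.126, 0.006, 3.101]
contact_force: [-0.5, -0.4, -0.4]
gripper_width: -0.001
finger_force: 0.0
```

```bash
cat > door.py <<'E'
from h import *
import sys
ims=[]
for n in ['side','top']:
    p,d,c=grab(n); X=cloud(d,c); ims.append(p)
    m=(cv2.inRange(cv2.cvtColor(p,cv2.COLOR_RGB2HSV),(95,100,40),(130,255,255))>0)&(d>0)&(X[...,0]>.38)&(X[...,0]<.65)&(X[...,1]>0)&(X[...,1]<.26)&(X[...,2]>.015)&(X[...,2]<.18)
    Q=X[m].astype('f4')
    if len(Q)<20: print(n,'few'); continue
    vx,vy,x0,y0=cv2.fitLine(Q[:,:2].copy(),cv2.DIST_HUBER,0,.003,.001).ravel()
    if vy>0: vx,vy=-vx,-vy
    t=(Q[:,:2]-[x0,y0])@[vx,vy]; a,b=np.percentile(t,[1,99])
    print(n,len(Q),'theta',(np.arctan2(-vx,-vy)+.041).round(3),'ends',(x0+a*vx,y0+a*vy),(x0+b*vx,y0+b*vy),'z',Q[:,2].min(),Q[:,2].max())
s=monitor.read_state();print(s['time_s'],s['position'],s['tool_rot'],s['contact_force'],s['joint_pos'])
im=np.hstack([cv2.resize(ims[1][150:300,200:400],(400,300)),cv2.resize(ims[0][160:360,200:467],(400,300))])
cv2.imwrite('pics/'+sys.argv[1],cv2.cvtColor(im,cv2.COLOR_RGB2BGR))
E
python3 door.py c.png
```

```text
side 1025 theta 0.65 ends (np.float64(0.6115432594340712), np.float64(0.199306823610732)) (np.float64(0.5165847661757277), np.float64(0.06315516021052818)) z 0.016078748 0.17481099
top 720 theta 0.661 ends (np.float64(0.5709681302484751), np.float64(0.15542590259779235)) (np.float64(0.5078648833518747), np.float64(0.06702633125524787)) z 0.015555362 0.17604196
10.3 [ 0.44838385 -0.00922914  0.23703785] [-3.12615578  0.00566317  3.10245244] [-0.18918287  0.2056518   0.2784523 ] [ 0.13976564  0.12847313 -0.22060354  2.05921755  0.05399659  0.95386489
  1.42141285]
```

View pics/c.png

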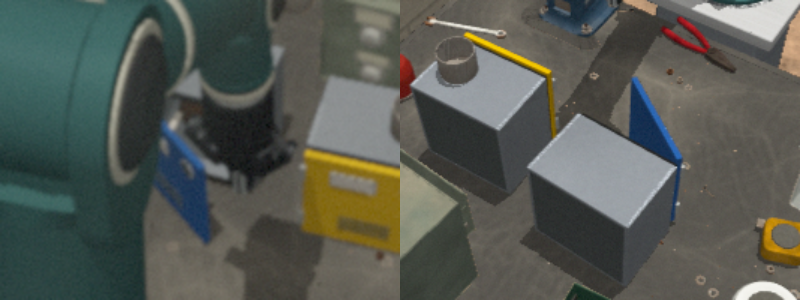

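The top view shows the door ajar (free edge about px (205,240)), and the side view agrees at θ≈0.65 rad. The hinge and edge fit my geometry. I'll enter behind the door from above at about (0.567, 0.035).

>>> play_rows(
  commands=[
    {"tx":15,"ty":5.5,"tz":0,"wx":0,"wy":0,"wz":-0.087},
    {"tx":15,"ty":5.5,"tz":0,"wx":0,"wy":0,"wz":-0.087},
    {"tx":15,"ty":5.5,"tz":0,"wx":0,"wy":0,"wz":-0.087},
    {"tx":15,"ty":5.5,"tz":0,"wx":0,"wy":0,"wz":-0.087},
    {"tx":15,"ty":5.5,"tz":0,"wx":0,"wy":0,"wz":-0.087},
    {"tx":15,"ty":5.5,"tz":0,"wx":0,"wy":0,"wz":-0.087},
    {"tx":15,"ty":5.5,"tz":0,"wx":0,"wy":0,"wz":-0.087},
    {"tx":14,"ty":5.5,"tz":0,"wx":0,"wy":0,"wz":-0.087},
  ],
)

```text
time_s: 11.1
position: [0.5681, 0.0352, 0.2368]
tool_rot: [-3.126, 0.005, 2.403]
contact_force: [-0.8, -0.0, -0.0]
gripper_width: 0.001
finger_force: 0.0
```

>>> play_rows(
  commands=[
    {"tx":0,"ty":0,"tz":0,"wx":0,"wy":0,"wz":0},
    {"tx":0,"ty":0,"tz":-8,"wx":0,"wy":0,"wz":0},
    {"tx":0,"ty":0,"tz":-10,"wx":0,"wy":0,"wz":0},
    {"tx":0,"ty":0,"tz":-10,"wx":0,"wy":0,"wz":0},
    {"tx":0,"ty":0,"tz":-10,"wx":0,"wy":0,"wz":0},
    {"tx":0,"ty":0,"tz":-10,"wx":0,"wy":0,"wz":0},
    {"tx":0,"ty":0,"tz":-7,"wx":0,"wy":0,"wz":0},
    {"tx":0,"ty":0,"tz":0,"wx":0,"wy":0,"wz":0},
  ],
)

```text
time_s: 11.9
position: [0.5667, 0.0341, 0.1805]
tool_rot: [-3.124, 0.003, 2.406]
contact_force: [0.5, -0.4, 1.0]
gripper_width: -0.0
finger_force: 0.0
```

```bash
python3 door.py d.png
python3 - <<'E'
from h import *
b,_,_=grab('wrist'); a=cv2.imread('pics/d.png')
cv2.imwrite('pics/d2.png',np.hstack([a[:,400:],cv2.resize(cv2.cvtColor(b,cv2.COLOR_RGB2BGR),(400,300))]))
E
```

```text
side 1023 theta 0.653 ends (np.float64(0.6116236495354174), np.float64(0.19923042870767582)) (np.float64(0.5161921494877582), np.float64(0.0633013532545257)) z 0.018091157 0.17643999
top 352 theta 0.595 ends (np.float64(0.5329237570998093), np.float64(0.10556448865742638)) (np.float64(0.5088907068239078), np.float64(0.06670618444601219)) z 0.015424255 0.17467126
12.0 [0.56761131 0.03431258 0.18182753] [-3.12606522  0.00486764  2.40571919] [-0.25108529 -0.05564237  0.85752252] [-0.02373796  0.39868408 -0.12945074  1.83857896  0.08034219  0.91775734
  0.64236111]
```

View pics/d2.png

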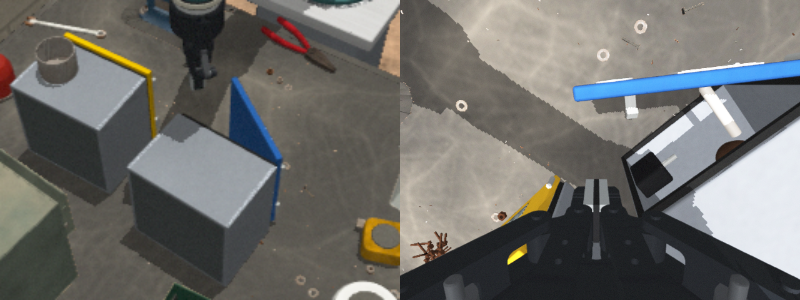

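The wrist view shows the door's top edge across px (575–800, 60–95), the cupboard corner at (625,160) and the tip at (597,185), which is in the opening just beyond the free edge. I'll shift 13 mm away from the cupboard and descend.

>>> play_rows(
  commands=[
    {"tx":-7,"ty":0,"tz":0,"wx":0,"wy":0,"wz":0},
    {"tx":-6,"ty":0,"tz":-5,"wx":0,"wy":0,"wz":0},
    {"tx":0,"ty":0,"tz":-10,"wx":0,"wy":0,"wz":0},
    {"tx":0,"ty":0,"tz":-10,"wx":0,"wy":0,"wz":0},
    {"tx":0,"ty":0,"tz":-10,"wx":0,"wy":0,"wz":0},
    {"tx":0,"ty":0,"tz":-10,"wx":0,"wy":0,"wz":0},
    {"tx":0,"ty":0,"tz":-10,"wx":0,"wy":0,"wz":0},
    {"tx":0,"ty":0,"tz":0,"wx":0,"wy":0,"wz":0},
  ],
)

```text
time_s: 12.85
position: [0.5534, 0.0342, 0.125]
tool_rot: [-3.124, 0.003, 2.406]
contact_force: [-0.3, -0.3, -0.6]
gripper_width: 0.0
finger_force: 0.0
```

>>> play_rows(
  commands=[
    {"tx":0,"ty":5,"tz":0,"wx":0,"wy":0,"wz":0},
    {"tx":0,"ty":5,"tz":0,"wx":0,"wy":0,"wz":0},
    {"tx":0,"ty":5,"tz":0,"wx":0,"wy":0,"wz":0},
    {"tx":-1,"ty":5,"tz":0,"wx":0,"wy":0,"wz":0},
    {"tx":-2,"ty":5,"tz":0,"wx":0,"wy":0,"wz":0},
    {"tx":-2,"ty":4,"tz":0,"wx":0,"wy":0,"wz":0},
    {"tx":-2,"ty":4,"tz":0,"wx":0,"wy":0,"wz":0},
    {"tx":0,"ty":0,"tz":0,"wx":0,"wy":0,"wz":0},
  ],
)

```text
time_s: 13.65
position: [0.5471, 0.0681, 0.1269]
tool_rot: [-3.126, 0.005, 2.407]
contact_force: [0.5, -0.7, -0.1]
gripper_width: -0.002
finger_force: 0.0
```

>>> play_rows(
  commands=[
    {"tx":-3,"ty":4,"tz":0,"wx":0,"wy":0,"wz":-0.03},
    {"tx":-4,"ty":4,"tz":0,"wx":0,"wy":0,"wz":-0.03},
    {"tx":-4,"ty":4,"tz":0,"wx":0,"wy":0,"wz":-0.03},
    {"tx":-4,"ty":4,"tz":0,"wx":0,"wy":0,"wz":-0.03},
    {"tx":-4,"ty":4,"tz":0,"wx":0,"wy":0,"wz":-0.03},
    {"tx":-4,"ty":4,"tz":0,"wx":0,"wy":0,"wz":-0.03},
    {"tx":-4,"ty":4,"tz":0,"wx":0,"wy":0,"wz":-0.03},
    {"tx":-4,"ty":4,"tz":0,"wx":0,"wy":0,"wz":-0.03},
  ],
)

```text
time_s: 14.45
position: [0.5165, 0.0989, 0.1269]
tool_rot: [-3.126, 0.005, 2.164]
contact_force: [0.6, -0.3, 1.0]
gripper_width: 0.005
finger_force: 0.0
```

>>> play_rows(
  commands=[
    {"tx":-3.5,"ty":4,"tz":0,"wx":0,"wy":0,"wz":-0.03},
    {"tx":-3.5,"ty":4,"tz":0,"wx":0,"wy":0,"wz":-0.03},
    {"tx":-3.5,"ty":4,"tz":0,"wx":0,"wy":0,"wz":-0.03},
    {"tx":-3.5,"ty":4,"tz":0,"wx":0,"wy":0,"wz":-0.03},
    {"tx":-3,"ty":4,"tz":0,"wx":0,"wy":0,"wz":-0.03},
    {"tx":-3,"ty":4,"tz":0,"wx":0,"wy":0,"wz":-0.03},
    {"tx":-3,"ty":4,"tz":0,"wx":0,"wy":0,"wz":-0.03},
    {"tx":-3,"ty":4,"tz":0,"wx":0,"wy":0,"wz":-0.03},
  ],
)

```text
time_s: 15.25
position: [0.4907, 0.1311, 0.127]
tool_rot: [-3.126, 0.005, 1.924]
contact_force: [1.3, -0.2, -0.5]
gripper_width: -0.002
finger_force: 0.0
```

```bash
python3 door.py e.png
```

```text
side 347 theta 1.217 ends (np.float64(0.6113635339349135), np.float64(0.20081047094555915)) (np.float64(0.45636569642977975), np.float64(0.13630199292075315)) z 0.016049199 0.17552394
top 28 theta 1.231 ends (np.float64(0.5359706493016109), np.float64(0.16680929462711333)) (np.float64(0.45342036226673543), np.float64(0.13377233815669437)) z 0.02024052 0.07250906
15.35 [0.4902831  0.13162662 0.12693285] [-3.12605796  0.00489286  1.92630805] [-0.53597677 -0.27914243  0.26626114] [-0.28729271  0.38227122 -0.05315045  2.01994806  0.03646229  0.75563835
 -0.0080296 ]
```

View pics/e.png

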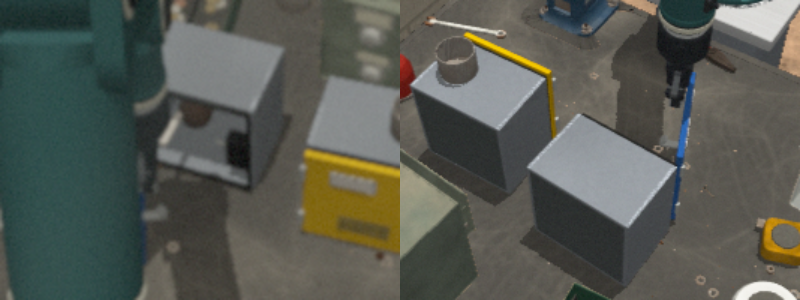

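The door is at about 1.22 rad, as predicted, and the knob is visible and undisturbed inside at px (195,110). Continuing.

>>> play_rows(
  commands=[
    {"tx":-3,"ty":5,"tz":0,"wx":0,"wy":0,"wz":-0.03},
    {"tx":-3,"ty":5,"tz":0,"wx":0,"wy":0,"wz":-0.03},
    {"tx":-2,"ty":5,"tz":0,"wx":0,"wy":0,"wz":-0.03},
    {"tx":-2,"ty":5,"tz":0,"wx":0,"wy":0,"wz":-0.03},
    {"tx":-2,"ty":5,"tz":0,"wx":0,"wy":0,"wz":-0.03},
    {"tx":-2,"ty":5,"tz":0,"wx":0,"wy":0,"wz":-0.03},
    {"tx":-1,"ty":5,"tz":0,"wx":0,"wy":0,"wz":-0.03},
    {"tx":-1,"ty":4,"tz":0,"wx":0,"wy":0,"wz":-0.03},
  ],
)

```text
time_s: 16.15
position: [0.4746, 0.17, 0.1269]
tool_rot: [-3.126, 0.005, 1.685]
contact_force: [-0.4, 0.1, 0.4]
gripper_width: -0.002
finger_force: 0.0
```

>>> play_rows(
  commands=[
    {"tx":-1,"ty":4,"tz":0,"wx":0,"wy":0,"wz":0},
    {"tx":-1,"ty":4,"tz":0,"wx":0,"wy":0,"wz":0},
    {"tx":-1,"ty":4,"tz":0,"wx":0,"wy":0,"wz":0},
    {"tx":0,"ty":4,"tz":0,"wx":0,"wy":0,"wz":0},
    {"tx":0,"ty":4,"tz":0,"wx":0,"wy":0,"wz":0},
    {"tx":0,"ty":4,"tz":0,"wx":0,"wy":0,"wz":0},
    {"tx":0,"ty":3,"tz":0,"wx":0,"wy":0,"wz":0},
    {"tx":0,"ty":2,"tz":0,"wx":0,"wy":0,"wz":0},
  ],
)

```text
time_s: 16.95
position: [0.4716, 0.1997, 0.1269]
tool_rot: [-3.126, 0.005, 1.686]
contact_force: [-0.1, -0.7, -0.2]
gripper_width: -0.0
finger_force: 0.0
```

>>> play_rows(
  commands=[
    {"tx":0,"ty":0,"tz":0,"wx":0,"wy":0,"wz":0},
    {"tx":0,"ty":-10,"tz":0,"wx":0,"wy":0,"wz":0},
    {"tx":0,"ty":-20,"tz":0,"wx":0,"wy":0,"wz":0},
    {"tx":-5,"ty":-20,"tz":0,"wx":0,"wy":0,"wz":0},
    {"tx":-5,"ty":-20,"tz":10,"wx":0,"wy":0,"wz":0},
    {"tx":-5,"ty":-20,"tz":25,"wx":0,"wy":0,"wz":0},
    {"tx":-5,"ty":-20,"tz":30,"wx":0,"wy":0,"wz":0},
    {"tx":0,"ty":-10,"tz":30,"wx":0,"wy":0,"wz":0},
  ],
)

```text
time_s: 17.75
position: [0.4503, 0.0764, 0.2226]
tool_rot: [-3.124, 0.006, 1.683]
contact_force: [0.5, 0.1, -1.0]
gripper_width: -0.0
finger_force: 0.0
```

```bash
python3 door.py g.png
```

```text
side 1532 theta -1.366 ends (np.float64(0.44326848754245873), np.float64(0.22900835438517936)) (np.float64(0.6049650870661216), np.float64(0.20232565755636236)) z 0.0150452815 0.17542903
top 318 theta -1.383 ends (np.float64(0.5492519028705113), np.float64(0.2053183966871093)) (np.float64(0.6040631397842279), np.float64(0.19723545982591154)) z 0.0154174855 0.17636764
17.85 [0.45375702 0.07718137 0.22561343] [-3.13360455  0.00453442  1.68160112] [-0.36185679 -0.10733035  0.61115723] [-2.61531613e-01  1.57447529e-01  1.97875395e-02  2.05139592e+00
  4.30617572e-04  9.41292171e-01 -1.31443885e-01]
```

View pics/g.png

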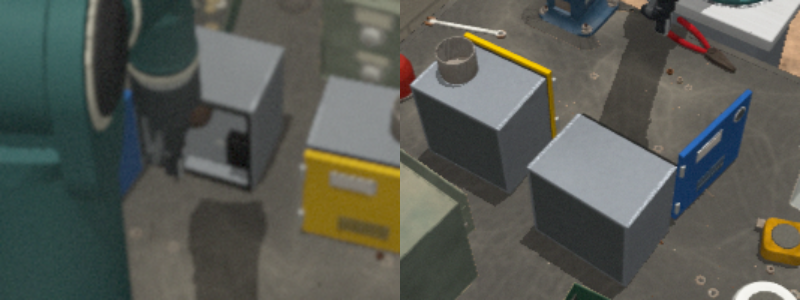

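The side view shows the door wide open, with its free edge at px (750,92). That is about 1.77 rad, past square. Yellow is shut, nothing else has moved, and the gripper is clear in the air. I'll let it settle, then hand in.

>>> play_rows(
  commands=[
    {"tx":0,"ty":0,"tz":10,"wx":0,"wy":0,"wz":0},
    {"tx":0,"ty":0,"tz":10,"wx":0,"wy":0,"wz":0},
    {"tx":0,"ty":0,"tz":0,"wx":0,"wy":0,"wz":0},
    {"tx":0,"ty":0,"tz":0,"wx":0,"wy":0,"wz":0},
    {"tx":0,"ty":0,"tz":0,"wx":0,"wy":0,"wz":0},
    {"tx":0,"ty":0,"tz":0,"wx":0,"wy":0,"wz":0},
    {"tx":0,"ty":0,"tz":0,"wx":0,"wy":0,"wz":0},
    {"tx":0,"ty":0,"tz":0,"wx":0,"wy":0,"wz":0},
  ],
)

```text
time_s: 18.65
position: [0.4514, 0.0793, 0.2416]
tool_rot: [-3.126, 0.005, 1.686]
contact_force: [-0.9, 0.5, 0.1]
gripper_width: 0.0
finger_force: 0.0
```

```bash
python3 door.py z.png; python3 -c "
from h import *
print(job_done())"
```

```text
side 1535 theta -1.373 ends (np.float64(0.4430551683086573), np.float64(0.22860228186761708)) (np.float64(0.6052362684226815), np.float64(0.20293783020097791)) z 0.015002734 0.17467043
top 372 theta -1.377 ends (np.float64(0.5445201170053938), np.float64(0.20629587382605574)) (np.float64(0.6032706611813867), np.float64(0.19723048321685605)) z 0.016879722 0.17568165
18.75 [0.45148238 0.07929813 0.24176727] [-3.1258449   0.00496853  1.68570098] [-0.11176866  0.59625556  0.23074843] [-2.65097669e-01  1.38329902e-01  1.77596892e-02  2.03240217e+00
  4.72002239e-04  9.87148581e-01 -1.32885455e-01]
the job is handed in; nothing more can be done
None
```

The blue door was pressed to release its catch, sprang ajar, and was pushed from behind to about 1.77 rad, past square; the job is handed in at about 19 s, with yellow shut, nothing else seen to have moved, and the arm clear.

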